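Load the parts washer and start it

ROBOT

A 6-joint arm with a two-finger parallel gripper is mounted at the origin on the work surface. World frame = base frame: x ahead of the robot, y to its left, z up, the work surface at z = 0. Lengths are in m, angles in rad, forces in N, time in s.
With the tool pointing down it reaches from about 0.35 to 0.775 m from the base axis. Payload 5.5 kg.
Tool frame: the origin (TCP) lies at the very end of the fingers, on their centre line; the grasp point (between the pads) lies 19 mm behind it; y points along the fingers, z is the direction in which the jaws open and shut, and the axes are right-handed (so a half turn about y gives the same grasp; the last joint's range is limited). The gripper opens to 85 mm and grips with 20 to 120 N. Pads are 22 mm wide; open, the fingers measure 114 mm over their backs; the gripper's body (76 mm by 85 mm) begins 54 mm behind the grasp point. The pads swing forward as they close: fully open they stand 13 mm farther back than shut.
Start: joints at [-1.4, 0.313, 0.046, 1.304, 0, 1.431], TCP at [0.176, -0.547, 0.231] pointing down, gripper open.
Joint ranges: [-2.76, 2.76], [-0.86, 1.69], [-1.03, 1.26], [-2.2, 2.34], [-1.47, 1.5], [-3.14, 3.14]. Speed limits (rad/s): [2.57, 2.57, 3.14, 3.14, 3.14, 3.14].

INTERFACE

Orientations are given as a unit quaternion [w, x, y, z].
In Python, from workcell import env gives the robot as it stands.
- The arm moves only by the shell command python3 -m inch 'ROWS' [OPENING] [FORCE]. ROWS is JSON, a list that holds one entry, the list of rows, each a list of 4 numbers: the shift along the tool's x, y, z in mm, then the turn about the tool's y in degrees. In form: [[[tx, ty, tz, spin], ...]]. A call has 1 to 10 rows; each row is the pose to reach, as a shift and turn from the pose commanded when the call began, along the tool's axes at that moment; what a row does not reach only later rows make up. A row lasts 1/10 s, in which the tool goes at most 50 mm and 8.59 degrees, less where a joint would pass 70% of its speed; a pose out of reach is approached as far as the arm can. A call with a gripper value outside its range is refused whole. OPENING is the finger opening in mm, from 0 to 85.4, set as the call begins (- or left out, the last holds). The fingers move at their own pace and stop on an object; FORCE is the grip in N (left out, the last holds). Time passes only in rows, so rows that repeat a pose let the fingers close. It gives the time, the measured TCP pose, the force and the opening at its end, in the units of the state.
- env.get_state(): the state, without advancing time (a new reading comes with each control period).
- env.read_camera(name): name is "side" or "top"; returns the picture (420x560x3 uint8, blue, green, red); there is no depth.
- env.camera_model(name): a dict with "fx", "fy", "cx", "cy" (pixels), "R" (3x3) and "t" (3): a world point X has camera coordinates R X + t. Camera axes: x right, y down, z forward; pixel columns grow to the right and rows downward; lengths in m; the calibration is good to about 2 mm. A picture is of the moment at which its call begins. camera_model takes no time and is no camera call.
- env.hand_in(): hands the job in, once; it reports no verdict.
The state is a dict: "clock": time; "joint_pos": joint angles; "qvel": joint speeds; "tau": joint torques, N m; "tcp_pos": TCP position; "orientation": TCP orientation; "wrist_force": force on the tool from outside, world axes, zero at the start; "ft_torque": the same for the moment, N m; "finger_gap": finger opening in m.
Only numpy, scipy, OpenCV 4.12 (cv2) and the standard library are available. Lean on these libraries where they do the work, as an engineer would, in place of code of your own. Each camera call takes 0.05 s, during which the arm holds its last target.

TASK

Start a wash: with the fingertips push the wire basket of parts along the drain board, fully home into the wash bay of the parts washer, then push the lid down until it is fully shut, without slamming it, and then press the start button all the way down and let it go. Only push and press: do not lift the basket or take parts out of it, and leave the tins and the wrench on the bench alone.

Things in the scene. Friction and masses are not known exactly. Their poses are not given: they have to be found in the camera images.
- washer: Red sheet-steel bench-top spray parts washer, fixed. Origin on the bench under the centre of the wash bay; x axis to the hinge side (away from the robot), y to the control console, z up. Bay: open on top, outside 232 mm in x, 252 mm in y, rim 130 mm high, 6 mm walls. Its -y end is open above 60 mm and leads to the drain board. Console: y = 126 to 230 mm, x = -118 to 118 mm, 130 mm high.
- bay_stop (a point): On the inner face of the bay's closed end wall, the stop for the basket: x = 0, y = +120 mm, z = 100 mm in the washer's frame.
- board (a point): Middle of the steel drain board's deck, 66 mm above the bench. The board runs from the bay's open end to y = -344 mm in the washer's frame, with raised edges (top 86 mm high) at x = +-110 mm and a 73 mm high lip at the outer end. Two runner rails, tops 70 mm high, carry the basket along the board and on through the bay.
- basket: Loose wire basket with a sheet-metal end plate, 210 mm in x, 225 mm in y, 45 mm high, on the runner rails, half out of the bay; origin at the centre of its underside, axes nearly along the washer's (5 mm side play). 0.4 to 0.8 kg, plus 0.5 kg of parts. Home: against the end wall, origin at y = +7 mm in the washer's frame; it starts 100 to 155 mm short of that. If it sticks out the lid cannot shut.
- basket_end (a point): Middle of the outer face of the basket's -y end plate, the face to push on: a flat sheet 206 mm wide and 56 mm high that closes the bay's open end; this point is 28 mm above the basket's underside, 112.5 mm from its origin. Behind it (-y) the deck is clear.
- lid (a joint): Angle of the cream steel lid, rad: 0 shut, 1.25 to 1.5 at the start. Flat panel 4 mm thick, 256 mm in y, 244 mm from hinge to free edge, a finger lip 15 mm beyond; 24 mm flange at its -y end. A friction hinge holds it at any angle; 2 to 4 N near the edge shuts it. At angle a the edge lies in direction (-cos a, sin a) in washer x, z from the hinge; its outer face looks to +x and up.
- lid_hinge (a point): Middle of the lid's hinge line, on the far rim: x = 120 mm, y = 0, z = 130 mm in the washer's frame; level with the underside of the panel.
- lid_edge (a point): Middle of the lid's free edge, on its outer face (the top face when shut); when shut it lies 134 mm above the bench.
- start (a joint): Travel of the start button, m: 0 released, 0.006 fully down; spring return, about 5 N to press fully.
- start_top (a point): Top of the round black start button (22 mm across) in its square dark housing on the console; pressed straight down. At x = -55 mm, y = 178 mm in the washer's frame.
- dial (a point): Top of the round black timer dial on the console, 42 mm across, 20 mm high, fixed; not to be used.
- gear_c (a point): Centre of a loose dark steel gear lying in the basket, 70 mm across, 26 mm high over its hub.
- bearing_c (a point): Centre of a loose bearing ring lying in the basket, 52 mm across, 16 mm high.
- flange_c (a point): Centre of a loose flanged steel stub standing in the basket, 52 mm across its flange, 32 mm high.
- tin_big_c (a point): Centre (half-way up) of an open ribbed steel tin on the bench beside the console, 100 mm across, 118 mm high.
- tin_small_c (a point): Centre (half-way up) of a smaller open ribbed steel tin on the bench in front of the console or the bay, 68 mm across, 85 mm high.
- wrench_grip (a point): Grip point of a steel wrench lying flat on the bench in front of the washer, 240 mm long.

How it is judged:
On the way, in this order (a step that is already met when the one before it is completed fails the run):
1. the basket is fully home in the wash bay while the lid is still up (y of basket in the frame of washer above 0 m and value of joint lid above 0.3 rad), for 0.2 s.
2. the lid is fully shut (value of joint lid below 0.03 rad), for 0.2 s.
3. the start button is pressed all the way down with the lid shut (value of joint start above 0.0045 m and value of joint lid below 0.03 rad), for 0.05 s.
At the end, for the whole second after the job is handed in: The basket is home in the bay (within 7 mm of the end wall) and at rest, the lid is shut (within 0.03 rad, 7 mm at its free edge), and the start button has been pressed at least 4.5 mm after that and has come back up (y of basket in the frame of washer above 0 m and linear speed of basket below 0.01 m/s and value of joint lid below 0.03 rad and value of joint start below 0.0015 m); the robot touches nothing.
It fails at once if the basket is lifted or tipped (z of basket in the frame of washer above 0.082 m or angle between basket's own z axis and vertical above 0.12 rad).
It fails at once if a part is lifted out of the basket (z of any of gear_c, bearing_c, flange_c in the frame of basket above 0.05 m).
It fails at once if the lid is slammed (faster than 2.5 rad/s) (velocity of joint lid below -2.5 rad/s).
It fails at once if a tin or the wrench is disturbed (moved 25 mm) (distance of any of tin_big_c, tin_small_c, wrench_grip from where it was at the start of the episode above 0.025 m).
It also fails if it takes over 66 s, if anything falls off the work surface, if the arm or the gripper's body presses on something with over 40 N, if the wrist force passes 120 N, or if a joint passes its speed limit or range.

## Working session

There is one attempt and no reset: what is moved stays moved. The work goes in short steps, Python scripts to look and compute and a shell command to move; the robot and the scene stay as the last step left them, time stands still between calls to the robot, and variables do not carry over. Pictures are saved under pics/ and viewed, and the job is handed in when it is done.

```bash
mkdir -p pics; python3 - <<'E'
from workcell import env
import cv2,json
for n in("side","top"):
    cv2.imwrite(f"pics/{n}0.png",env.read_camera(n)); m=env.camera_model(n); print(n,m)
s=env.get_state(); print(s)
E
```

```text
side {'fx': 497.49676596731473, 'fy': 497.49676596731473, 'cx': 281.4984701486666, 'cy': 214.01341179929045, 'R': array([[-0.96469597, -0.26323668, -0.00825441],
       [-0.16452657,  0.62682973, -0.76158748],
       [ 0.20565187, -0.7333423 , -0.64800955]]), 't': array([0.52439737, 0.14268036, 0.99084994])}
top {'fx': 428.9985495645375, 'fy': 428.9985495645375, 'cx': 281.90640834882635, 'cy': 210.61804122981286, 'R': array([[ 1.44159830e-02, -9.99895888e-01,  6.27201852e-04],
       [-9.87040987e-01, -1.43309019e-02, -1.59827140e-01],
       [ 1.59819488e-01,  1.68499139e-03, -9.87144818e-01]]), 't': array([0.03443799, 0.54126121, 1.15751254])}
{'clock': 0.1, 'joint_pos': array([-1.39955329e+00,  3.13908535e-01,  4.50689732e-02,  1.30358953e+00,
       -3.43831674e-06,  1.43121605e+00]), 'qvel': array([ 1.71616187e-05, -1.17077422e-03,  2.31916064e-03,  1.85761327e-03,
       -1.21396715e-03,  1.95805947e-03]), 'tau': array([ 1.77072136e-03, -4.81724310e+01,  2.99244922e+01,  1.25429392e-02,
       -1.80999000e-04, -8.96978385e-07]), 'tcp_pos': array([ 0.1757806 , -0.5469871 ,  0.23049792]), 'orientation': array([ 0.10944041, -0.10946112,  0.6991616 , -0.69800725]), 'wrist_force': array([-0.82419615,  0.54151008, -0.47886091]), 'ft_torque': array([ 0.04464626,  0.00061979, -0.02886348]), 'finger_gap': 0.08534719526317576}
```

View pics/side0.png

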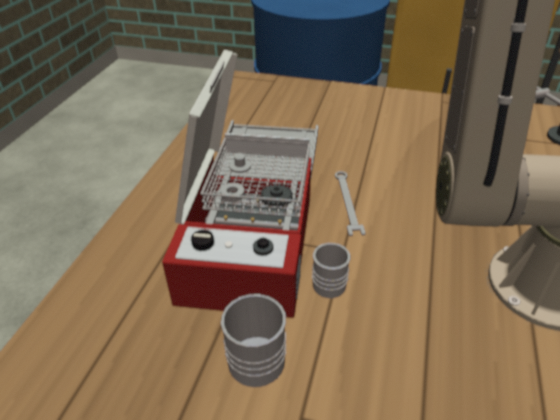

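View pics/top0.png

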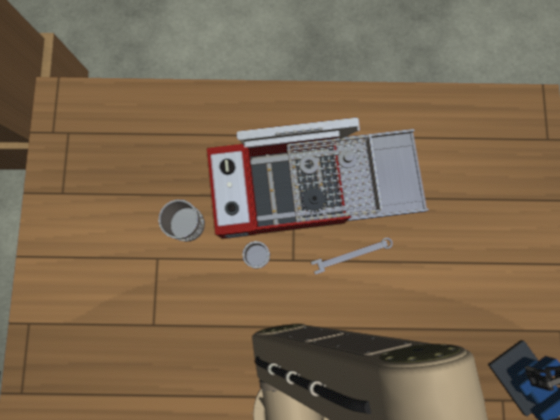

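```bash
python3 - <<'E'
import cv2
a=cv2.imread("pics/top0.png")[110:250,195:440]; cv2.imwrite("pics/top0c.png",cv2.resize(a,None,fx=3.2,fy=3.2,interpolation=cv2.INTER_CUBIC))
a=cv2.imread("pics/side0.png")[40:320,150:340]; cv2.imwrite("pics/side0c.png",cv2.resize(a,None,fx=2.1,fy=2.1,interpolation=cv2.INTER_CUBIC))
E
```

```text
(no output)
```

View pics/top0c.png

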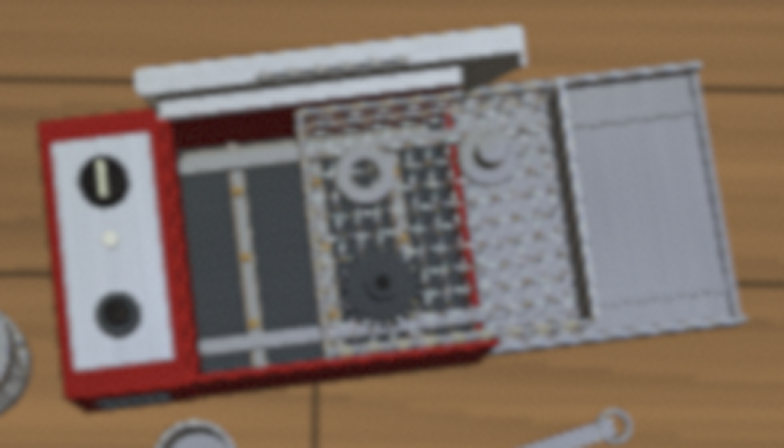

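View pics/side0c.png

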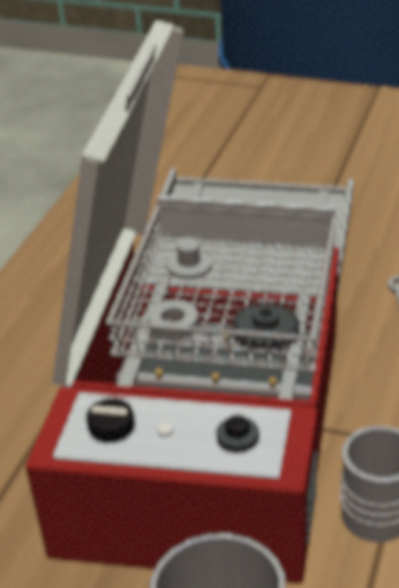

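```bash
cat > h.py <<'E'
import numpy as np
from workcell import env
from scipy.optimize import least_squares
M={n:env.camera_model(n) for n in("side","top")}
def proj(n,X):
    m=M[n]; c=np.asarray(m["R"])@np.asarray(X)+m["t"]; return np.array([m["fx"]*c[0]/c[2]+m["cx"],m["fy"]*c[1]/c[2]+m["cy"]])
def W(p,X):
    c,s=np.cos(p[2]),np.sin(p[2]); X=np.asarray(X,float)
    return np.array([p[0]+c*X[0]-s*X[1],p[1]+s*X[0]+c*X[1],X[2]])
def ray(n,uv,z):
    m=M[n]; R=np.asarray(m["R"]); C=-R.T@m["t"]; d=R.T@np.array([(uv[0]-m["cx"])/m["fx"],(uv[1]-m["cy"])/m["fy"],1]); return C+d*(z-C[2])/d[2]
def tc(u,v): return np.array([u/3.2+195,v/3.2+110])
def sc(u,v): return np.array([u/2.1+150,v/2.1+40])
E
python3 - <<'E'
from h import *
obs=[("top",tc(38,122),(.118,.230,.130)),("top",tc(64,400),(-.118,.230,.130)),("top",tc(495,342),(-.116,-.126,.130)),
("top",tc(700,63),(.110,-.344,.086)),("top",tc(746,320),(-.110,-.344,.086)),
("side",sc(30,467),(.118,.230,.130)),("side",sc(308,490),(-.118,.230,.130)),("side",sc(352,182),(-.110,-.344,.086)),("side",sc(172,172),(.110,-.344,.086)),
("top",tc(118,314),(-.055,.178,.142)),("side",sc(238,428),(-.055,.178,.142))]
f=lambda p:np.concatenate([proj(n,W(p,X))-uv for n,uv,X in obs])
r=least_squares(f,[.6,0,.1],loss="soft_l1"); p=r.x; print(p); print(f(p).reshape(-1,2).round(1))
np.save("p.npy",p)
Z=np.degrees
inv=lambda P:np.array([[np.cos(p[2]),np.sin(p[2])],[-np.sin(p[2]),np.cos(p[2])]])@(P[:2]-p[:2])
for nm,uv,z in [("end top +x",tc(560,82),.126),("end top -x",tc(592,322),.126),("end bot?",tc(552,92),.07)]:
    print(nm,inv(ray("top",uv,z)))
for nm,uv in [("+x",sc(160,205)),("-x",sc(335,215))]: print(nm,inv(ray("side",uv,.126)))
# lid edge
for a in np.arange(1.2,1.55,.05):
    e=lambda y,l:W(p,(.120-l*np.cos(a),y,.130+l*np.sin(a)))
    print(round(a,2),[ (proj("top",e(y,.244))-[195,110])*3.2 for y in(-.128,.128)],[ (proj("side",e(y,.244))-[150,40])*2.1 for y in(-.128,.128)])
E
```

```text
[0.60776895 0.00217899 0.14140863]
[[-1.  -0.1]
 [-0.   0.8]
 [ 2.1  0.9]
 [ 0.5  0.8]
 [ 0.4 -2.2]
 [-2.7 -0.1]
 [-0.5  0.7]
 [-2.3 -2. ]
 [ 1.1 -1.9]
 [ 0.   0.4]
 [ 0.5  1. ]]
end top +x [ 0.09816918 -0.20920595]
end top -x [-0.10634235 -0.20262078]
end bot? [ 0.1077323  -0.21515396]
+x [ 0.09300561 -0.19164192]
-x [-0.10609883 -0.19278133]
1.2 [array([525.9640444 ,  76.39013484]), array([141.87121777, 123.49599773])] [array([190.19995161,  32.6753851 ]), array([126.90535025, 169.35506609])]
1.25 [array([524.38680314,  57.77269954]), array([139.32091391, 104.88654017])] [array([177.90189428,  27.89173729]), array([111.46651987, 163.66283438])]
1.3 [array([522.6015878,  39.1049284]), array([136.81457071,  86.19498823])] [array([165.41158733,  23.68564943]), array([ 95.81086651, 158.61895109])]
1.35 [array([520.61530039,  20.47068975]), array([134.36375889,  67.5053628 ])] [array([152.77476998,  20.07475525]), array([ 80.00030209, 154.24647126])]
1.4 [array([518.43621004,   1.95427665]), array([131.97977423,  48.90232063])] [array([140.03813937,  17.07383694]), array([ 64.09798446, 150.56487151])]
1.45 [array([516.07388206, -16.36043121]), array([129.67352191,  30.47031086])] [array([127.24902353,  14.69470213]), array([ 48.16780742, 147.58986373])]
1.5 [array([513.53908732, -34.39080565]), array([127.45540587,  12.29272836])] [array([114.4550459 ,  12.94609135]), array([ 32.27387834, 145.33325337])]
1.55 [array([510.84369334, -52.05629079]), array([125.33522546,  -5.54891849])] [array([101.70378616,  11.83361734]), array([ 16.47999225, 143.80284498])]
```

```bash
cat > ov.py <<'E'
from h import *
import cv2,sys
def overlay(p,tag,by=-.093,a=1.33,fresh=False):
    for n,(x0,x1,y0,y1),s in(("top",(195,440,110,250),3.2),("side",(150,340,40,320),2.1)):
        im=env.read_camera(n) if fresh else cv2.imread(f"pics/{n}0.png")
        im=cv2.resize(im[y0:y1,x0:x1],None,fx=s,fy=s,interpolation=cv2.INTER_CUBIC)
        def L(pts,c):
            q=[tuple(((proj(n,W(p,X))+.5-[x0,y0])*s).astype(int)) for X in pts]
            for A,B in zip(q,q[1:]): cv2.line(im,tuple(map(int,A)),tuple(map(int,B)),c,1,cv2.LINE_AA)
        L([(.118,.126,.13),(.118,.23,.13),(-.118,.23,.13),(-.118,.126,.13),(.118,.126,.13)],(0,255,0))
        L([(-.118,.23,.13),(-.118,.23,0),(.118,.23,0)],(0,255,0))
        L([(.116,.126,.13),(.116,-.126,.13)],(0,255,255)); L([(-.116,.126,.13),(-.116,-.126,.13)],(0,255,255))
        L([(.11,-.126,.086),(.11,-.344,.086),(-.11,-.344,.086),(-.11,-.126,.086)],(255,255,0))
        y=by-.1125
        L([(.103,y,.07),(.103,y,.126),(-.103,y,.126),(-.103,y,.07),(.103,y,.07)],(255,0,255))
        e=lambda y,l:(.12-l*np.cos(a),y,.13+l*np.sin(a))
        L([e(-.128,0),e(-.128,.244),e(.128,.244),e(.128,0)],(255,0,0))
        cv2.imwrite(f"pics/{n}_{tag}.png",im)
if __name__=="__main__": overlay(np.load("p.npy"),sys.argv[1])
E
python3 ov.py o1
```

```text
(no output)
```

View pics/top_o1.png

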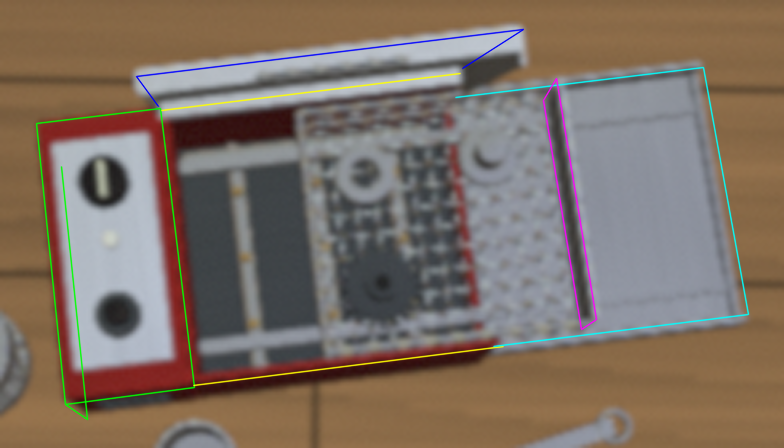

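View pics/side_o1.png

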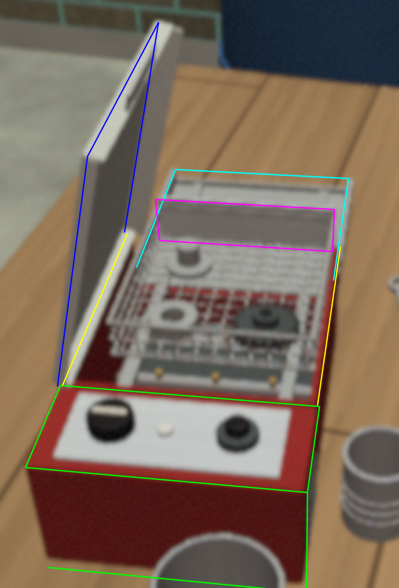

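```bash
cat >> h.py <<'E'
from scipy.spatial.transform import Rotation as Ro
p=np.load("p.npy")
def RT(s=None):
    s=s or env.get_state(); q=s["orientation"]; return Ro.from_quat([q[1],q[2],q[3],q[0]]).as_matrix()
def go(wx,wy,z,spin=None):
    "tool-frame shift (mm) from measured tcp to a washer-frame point; angle of tool z relative to washer y"
    s=env.get_state(); R=RT(s); T=W(p,(wx,wy,z)); d=R.T@(T-s["tcp_pos"])*1000
    print("target",T.round(3),"r",np.hypot(*T[:2]).round(3),"tool shift",d.round(1))
def here():
    s=env.get_state(); t=s["tcp_pos"]; c,sn=np.cos(p[2]),np.sin(p[2]); d=t[:2]-p[:2]
    print("clock",round(s["clock"],2),"washer",np.round([c*d[0]+sn*d[1],-sn*d[0]+c*d[1],t[2]],4),"F",np.round(s["wrist_force"],1),"q",np.round(s["joint_pos"],2),"gap",round(s["finger_gap"],3))
E
python3 - <<'E'
from h import *
R=RT(); print(R.round(3)); b=np.degrees(p[2]); print("washer yaw",b)
print("tool x heading",np.degrees(np.arctan2(R[1,0],R[0,0])),"tool z heading",np.degrees(np.arctan2(R[1,2],R[0,2])))
here(); go(-.02,-.25,.2)
E
```

```text
[[-0.952 -0.     0.306]
 [-0.306  0.002 -0.952]
 [-0.    -1.    -0.002]]
washer yaw 8.1021177178711
tool x heading -162.1911460346627 tool z heading -72.19112529948735
clock 0.1 washer [-0.5051 -0.4828  0.2305] F [-0.8  0.5 -0.5] q [-1.4   0.31  0.05  1.3  -0.    1.43] gap 0.085
target [ 0.623 -0.248  0.2  ] r 0.671 tool shift [-517.4   30.9 -147.6]
```

```bash
python3 -m inch '[[[-40,0,-11,1],[-85,0,-24,2],[-130,0,-37,3],[-175,0,-50,4],[-220,0,-63,5],[-265,0,-76,6],[-310,0,-89,7],[-355,0,-101,8],[-400,0,-114,9],[-440,0,-126,9.7]]]' 0 40; python3 - <<'E'
from h import *
here(); go(-.02,-.25,.2)
E
```

```text
clock: 1.1
tcp_pos: [0.5577, -0.2912, 0.2308]
orientation: [0.05, -0.05, 0.705, -0.705]
wrist_force: [0.1, -1.0, -0.2]
finger_gap: 0.0001
clock 1.1 washer [-0.0909 -0.2834  0.2308] F [ 0.1 -1.  -0.2] q [-0.61  0.42  0.2   1.35  0.    2.39] gap 0.0
target [ 0.623 -0.248  0.2  ] r 0.671 tool shift [-70.9  30.8 -33.4]
```

```bash
python3 -m inch '[[[-35,0,-17,0],[-71,0,-33,0],[-71,30,-33,0],[-71,65,-33,0],[-71,100,-33,0],[-71,125,-33,0],[-71,135,-33,0],[-71,135,-33,0]]]'; python3 - <<'E'
from h import *
here()
import cv2
from ov import overlay
overlay(p,"b1",fresh=True)
E
```

```text
clock: 1.9
tcp_pos: [0.6206, -0.2496, 0.0943]
orientation: [0.049, -0.051, 0.706, -0.705]
wrist_force: [0.7, 0.2, 0.9]
finger_gap: -0.0004
clock 1.9 washer [-0.0228 -0.2511  0.0943] F [0.7 0.2 0.9] q [-0.5   0.56  0.09  1.1  -0.    2.5 ] gap -0.0
```

View pics/side_b1.png

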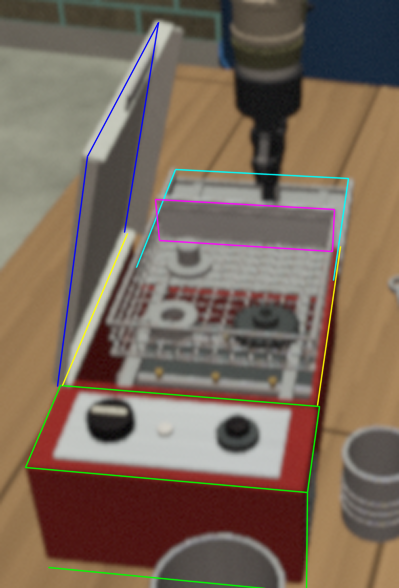

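```bash
python3 -m inch '[[[0,0,-10,0],[0,0,-20,0],[0,0,-30,0],[0,0,-40,0],[0,0,-50,0],[0,0,-60,0],[0,0,-70,0]]]'; python3 - <<'E'
from h import *
here()
E
```

```text
clock: 2.7
tcp_pos: [0.6127, -0.1826, 0.0977]
orientation: [-0.05, 0.049, -0.703, 0.707]
wrist_force: [-0.4, -7.4, 0.6]
finger_gap: 0.0002
clock 2.7 washer [-0.0212 -0.1836  0.0977] F [-0.4 -7.4  0.6] q [-0.41  0.5  -0.01  1.06 -0.    2.59] gap 0.0
```

```bash
python3 -m inch '[[[0,0,-8,0],[0,0,-16,0],[0,0,-24,0],[0,0,-32,0],[0,0,-40,0],[0,0,-47,0],[0,0,-52,0],[0,0,-52,0]]]'; python3 - <<'E'
from h import *
here()
import cv2
from ov import overlay
overlay(p,"b2",by=.007,fresh=True)
E
```

```text
clock: 3.5
tcp_pos: [0.6052, -0.13, 0.0976]
orientation: [-0.051, 0.049, -0.704, 0.707]
wrist_force: [-0.4, -4.9, 1.1]
finger_gap: -0.0
clock 3.5 washer [-0.0212 -0.1305  0.0976] F [-0.4 -4.9  1.1] q [-0.34  0.46 -0.07  1.04 -0.    2.66] gap -0.0
```

View pics/side_b2.png

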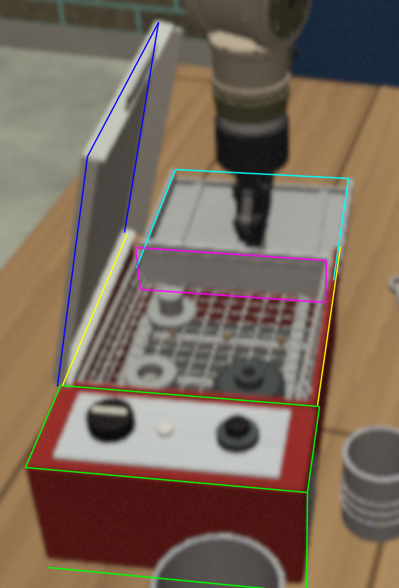

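View pics/top_b2.png

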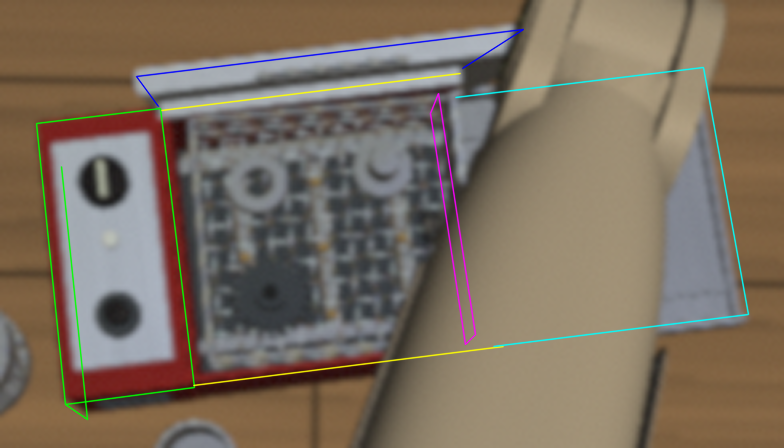

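```bash
python3 -m inch '[[[0,0,-4,0],[0,0,-7,0],[0,0,-10,0],[0,0,-10,0]]]'; python3 - <<'E'
from h import *
here()
E
```

```text
clock: 4.0
tcp_pos: [0.6041, -0.1211, 0.0977]
orientation: [-0.05, 0.049, -0.704, 0.707]
wrist_force: [-0.0, -6.5, 3.2]
finger_gap: 0.0
clock 4.0 washer [-0.021  -0.1216  0.0977] F [-0.  -6.5  3.2] q [-0.33  0.46 -0.08  1.03 -0.    2.67] gap 0.0
```

```bash
python3 -m inch '[[[0,0,-3,0],[0,0,-5,0],[0,0,-5,0]]]'; python3 - <<'E'
from h import *
here()
E
```

```text
clock: 4.3
tcp_pos: [0.606, -0.12, 0.0982]
orientation: [-0.051, 0.047, -0.701, 0.709]
wrist_force: [4.6, -17.7, -1.8]
finger_gap: 0.0
clock 4.3 washer [-0.019  -0.1207  0.0982] F [  4.6 -17.7  -1.8] q [-0.32  0.45 -0.08  1.03 -0.01  2.68] gap 0.0
```

```bash
python3 -m inch '[[[0,0,-2,0],[0,0,-3,0],[0,0,-3,0]]]'; python3 - <<'E'
from h import *
here()
from ov import overlay
overlay(p,"b3",by=.007,fresh=True)
E
```

```text
clock: 4.6
tcp_pos: [0.6068, -0.1195, 0.0989]
orientation: [-0.051, 0.045, -0.7, 0.711]
wrist_force: [7.1, -24.4, -2.2]
finger_gap: -0.0002
clock 4.6 washer [-0.0181 -0.1203  0.0989] F [  7.1 -24.4  -2.2] q [-0.32  0.45 -0.08  1.02 -0.01  2.69] gap -0.0
```

View pics/side_b3.png

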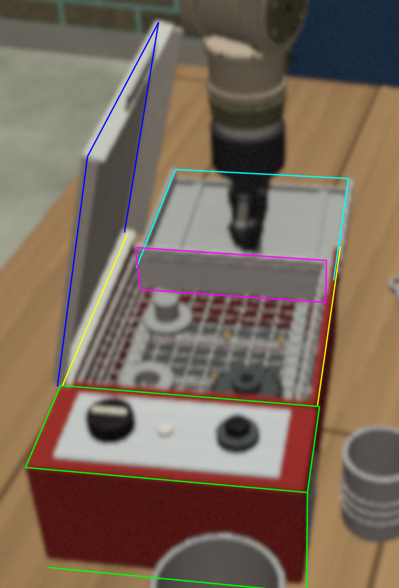

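View pics/top_b3.png

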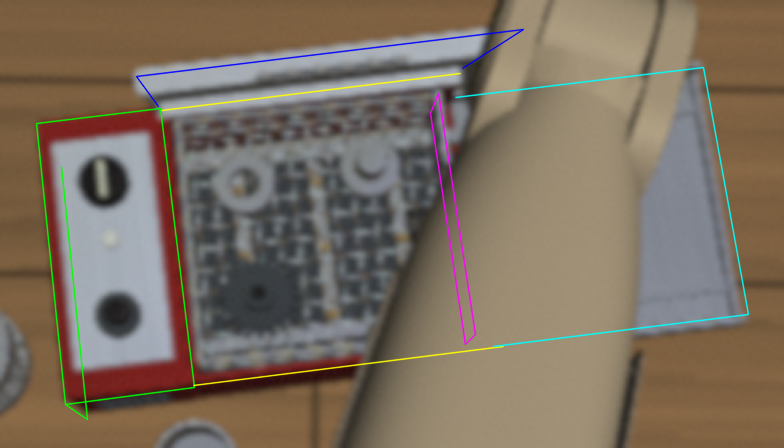

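```bash
python3 -m inch '[[[0,0,10,0],[0,0,30,0],[0,0,50,0],[0,-30,50,0],[0,-75,50,0],[0,-120,50,0],[0,-165,50,0],[0,-210,50,0],[0,-255,50,0],[0,-300,50,0]]]'; python3 - <<'E'
from h import *
here(); go(.10,-.03,.42);go(.10,.03,.42)
from ov import overlay
overlay(p,"b4",by=.007,fresh=True)
E
```

```text
clock: 5.7
tcp_pos: [0.6086, -0.1616, 0.3981]
orientation: [0.05, -0.05, 0.705, -0.705]
wrist_force: [-0.0, 0.1, -0.2]
finger_gap: 0.0
clock 5.7 washer [-0.0222 -0.1622  0.3981] F [-0.   0.1 -0.2] q [-0.39  0.48  0.7   1.79  0.    2.61] gap 0.0
target [ 0.711 -0.013  0.42 ] r 0.711 tool shift [-122.2  -21.8 -132.2]
target [0.703 0.046 0.42 ] r 0.704 tool shift [-122.2  -21.8 -192.2]
```

View pics/side_b4.png

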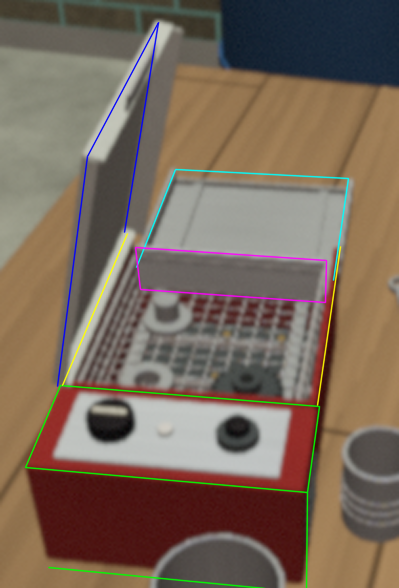

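```bash
python3 -m inch '[[[0,-30,-30,0],[0,-30,-70,0],[0,-30,-115,0],[0,-30,-160,0],[-25,-30,-190,0],[-60,-30,-190,0],[-95,-30,-190,0],[-122,-30,-190,0],[-122,-30,-190,0]]]'; python3 - <<'E'
from h import *
here(); go(.10,.03,.33)
from ov import overlay
overlay(p,"b5",by=.007,fresh=True)
E
```

```text
clock: 6.7
tcp_pos: [0.6949, 0.0436, 0.4072]
orientation: [0.047, -0.053, 0.706, -0.705]
wrist_force: [-0.1, -0.2, -2.5]
finger_gap: 0.0002
clock 6.7 washer [0.0921 0.0287 0.4072] F [-0.1 -0.2 -2.5] q [-0.05  0.77  1.26  2.07  0.    2.95] gap 0.0
target [0.703 0.046 0.33 ] r 0.704 tool shift [-8.5 77.1 -1. ]
```

View pics/side_b5.png

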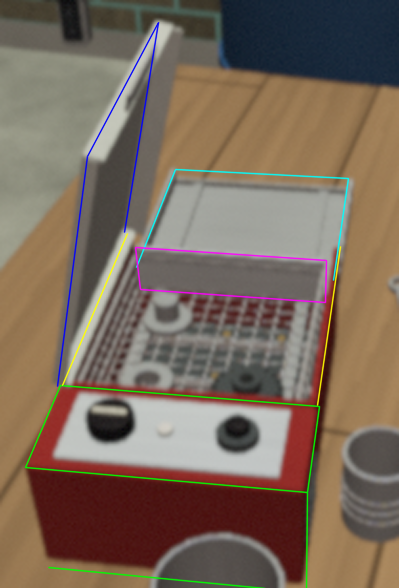

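```bash
python3 -m inch '[[[0,20,0,0],[0,40,0,0],[0,40,0,0]]]'; python3 - <<'E'
from h import *
here(); go(.10,.03,.33)
import cv2
cv2.imwrite("pics/top_b6.png",cv2.resize(env.read_camera("top")[60:270,170:450],None,fx=2.8,fy=2.8,interpolation=cv2.INTER_CUBIC))
cv2.imwrite("pics/side_b6.png",cv2.resize(env.read_camera("side")[0:200,100:340],None,fx=2.8,fy=2.8,interpolation=cv2.INTER_CUBIC))
E
```

```text
clock: 7.1
tcp_pos: [0.6927, 0.0432, 0.3774]
orientation: [-0.053, 0.047, -0.705, 0.705]
wrist_force: [0.2, -0.4, 1.0]
finger_gap: -0.0003
clock 7.1 washer [0.0899 0.0286 0.3774] F [ 0.2 -0.4  1. ] q [-0.05  0.64  0.92  1.85  0.    2.95] gap -0.0
target [0.703 0.046 0.33 ] r 0.704 tool shift [-9.7 47.5 -1.4]
```

View pics/side_b6.png

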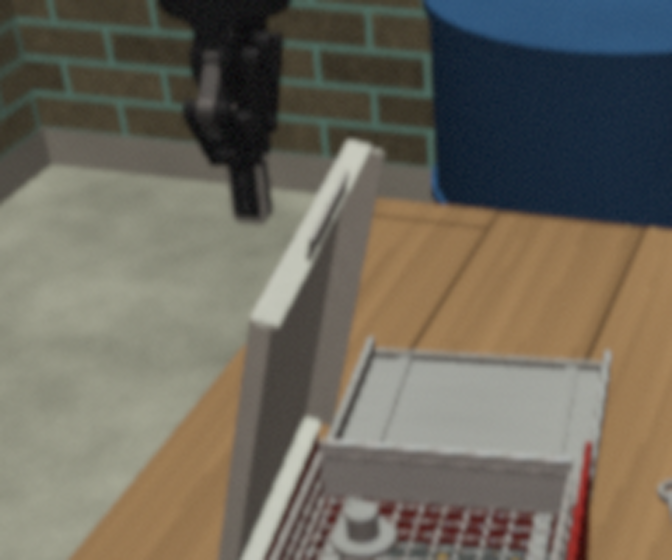

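View pics/top_b6.png

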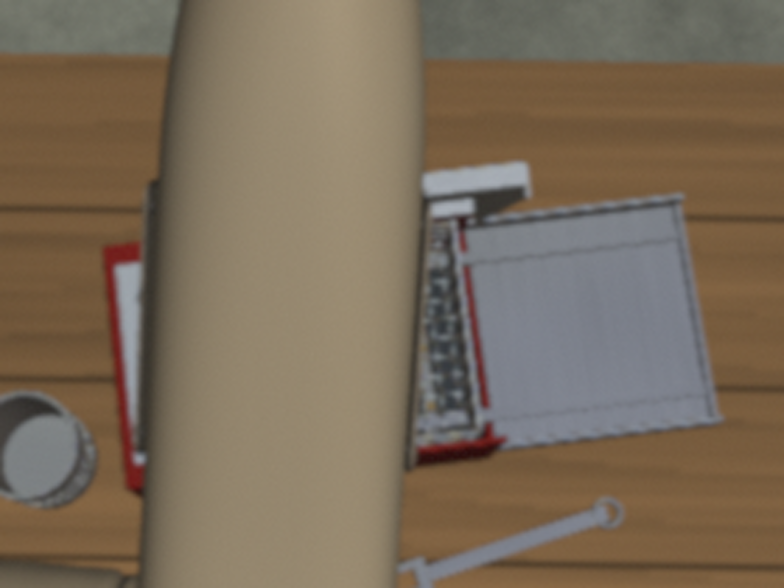

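```bash
python3 -m inch '[[[-5,15,0,0],[-5,30,0,0],[-5,42,0,0],[-5,42,0,0]]]'; python3 - <<'E'
from h import *
here(); 
for a in (1.33,1.2,1.1,1,.9,.8,.7,.6,.5,.4,.3,.2,.1,0):
    r=.21;x=.12-r*np.cos(a)+.004*np.sin(a)+.011;z=.13+r*np.sin(a)+.004*np.cos(a);print(a,round(x*1e3),round(z*1e3))
E
```

```text
clock: 7.6
tcp_pos: [0.7007, 0.044, 0.3378]
orientation: [-0.055, 0.045, -0.705, 0.706]
wrist_force: [-0.8, 0.8, -0.6]
finger_gap: -0.0001
clock 7.6 washer [0.0979 0.0283 0.3378] F [-0.8  0.8 -0.6] q [-0.05  0.61  0.76  1.71  0.    2.95] gap -0.0
1.33 85 335
1.2 59 327
1.1 39 319
1 21 309
0.9 4 297
0.8 -12 283
0.7 -27 268
0.6 -40 252
0.5 -51 234
0.4 -61 215
0.3 -68 196
0.2 -74 176
0.1 -78 155
0 -79 134
```

```bash
python3 -m inch '[[[10,2,0,0],[18,4,0,0],[27,7,0,0],[36,10,0,0],[46,14,0,0],[55,18,0,0],[64,22,0,0],[72,26,0,0],[77,29,0,0]]]'; python3 - <<'E'
from h import *
here()
import cv2
cv2.imwrite("pics/side_b7.png",cv2.resize(env.read_camera("side")[0:300,100:340],None,fx=2,fy=2,interpolation=cv2.INTER_CUBIC))
E
```

```text
clock: 8.5
tcp_pos: [0.6258, 0.0335, 0.3099]
orientation: [-0.056, 0.044, -0.705, 0.706]
wrist_force: [2.0, 1.5, 3.6]
finger_gap: 0.0
clock 8.5 washer [0.0223 0.0285 0.3099] F [2.  1.5 3.6] q [-0.08  0.4   0.36  1.51  0.    2.92] gap 0.0
```

View pics/side_b7.png

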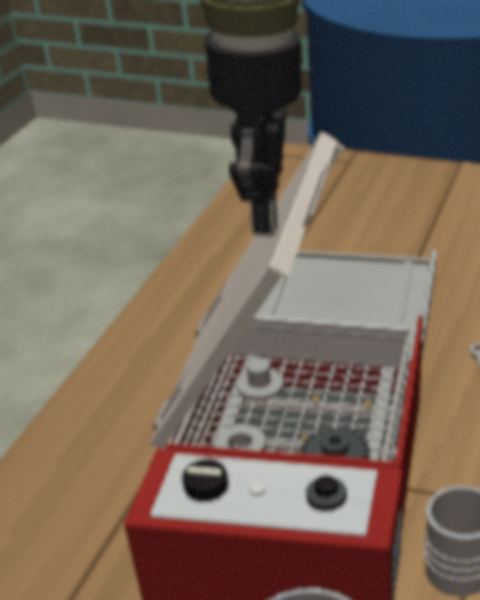

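```bash
python3 -m inch '[[[10,7,0,0],[18,13,0,0],[26,20,0,0],[34,27,0,0],[42,34,0,0],[49,42,0,0],[56,50,0,0],[62,58,0,0],[68,67,0,0],[73,76,0,0]]]'; python3 - <<'E'
from h import *
here()
E
```

```text
clock: 9.55
tcp_pos: [0.5536, 0.023, 0.2311]
orientation: [-0.055, 0.045, -0.705, 0.706]
wrist_force: [-0.8, 0.7, 3.3]
finger_gap: -0.0001
clock 9.55 washer [-0.0507  0.0282  0.2311] F [-0.8  0.7  3.3] q [-0.1   0.26 -0.03  1.27  0.    2.9 ] gap -0.0
```

```bash
python3 -m inch '[[[5,9,0,0],[10,18,0,0],[13,27,0,0],[17,37,0,0],[20,47,0,0],[23,57,0,0],[25,67,0,0],[27,77,0,0],[28,86,0,0],[28,92,0,0]]]'; python3 - <<'E'
from h import *
here()
E
```

```text
clock: 10.55
tcp_pos: [0.5251, 0.0192, 0.1359]
orientation: [-0.053, 0.047, -0.705, 0.706]
wrist_force: [0.1, -0.3, 1.6]
finger_gap: 0.0001
clock 10.55 washer [-0.0794  0.0285  0.1359] F [ 0.1 -0.3  1.6] q [-0.12  0.26 -0.27  1.04  0.    2.88] gap 0.0
```

```bash
python3 -m inch '[[[0,3,0,0],[0,6,0,0],[0,8,0,0],[0,8,0,0]]]'; python3 - <<'E'
from h import *
here()
import cv2
from ov import overlay
overlay(p,"b8",by=.007,a=0,fresh=True)
E
```

```text
clock: 10.95
tcp_pos: [0.5251, 0.0192, 0.1338]
orientation: [-0.054, 0.046, -0.705, 0.706]
wrist_force: [-14.3, 0.0, 35.5]
finger_gap: 0.0002
clock 10.95 washer [-0.0794  0.0285  0.1338] F [-14.3   0.   35.5] q [-0.12  0.26 -0.27  1.03  0.    2.88] gap 0.0
```

View pics/side_b8.png

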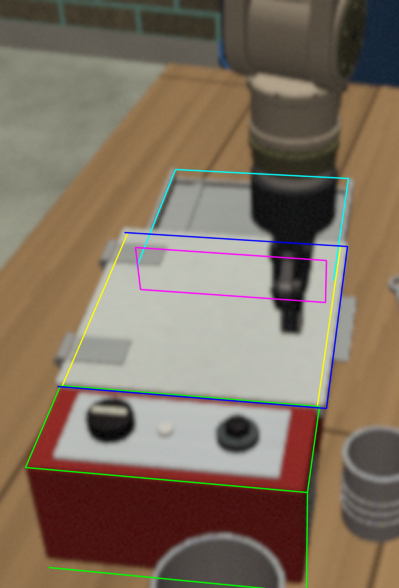

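```bash
python3 -m inch '[[[0,-10,0,0],[0,-40,0,0],[0,-70,0,0],[0,-70,-30,0],[-10,-70,-70,0],[-24,-70,-110,0],[-24,-70,-150,0],[-24,-70,-150,0]]]'; python3 - <<'E'
from h import *
here(); go(-.055,.178,.2)
import cv2
for n,(x0,x1,y0,y1) in (("top",(200,300,130,240)),("side",(160,300,180,330))):
    cv2.imwrite(f"pics/{n}_b9.png",cv2.resize(env.read_camera(n)[y0:y1,x0:x1],None,fx=4,fy=4,interpolation=cv2.INTER_CUBIC))
E
```

```text
clock: 11.85
tcp_pos: [0.5281, 0.1668, 0.1985]
orientation: [0.059, -0.053, 0.707, -0.703]
wrist_force: [1.1, -0.6, -0.8]
finger_gap: -0.0
clock 11.85 washer [-0.0557  0.1742  0.1985] F [ 1.1 -0.6 -0.8] q [ 0.16  0.28 -0.09  1.2   0.01  3.14] gap -0.0
target [0.528 0.171 0.2  ] r 0.555 tool shift [-0.8 -1.4 -3.8]
```

View pics/side_b9.png

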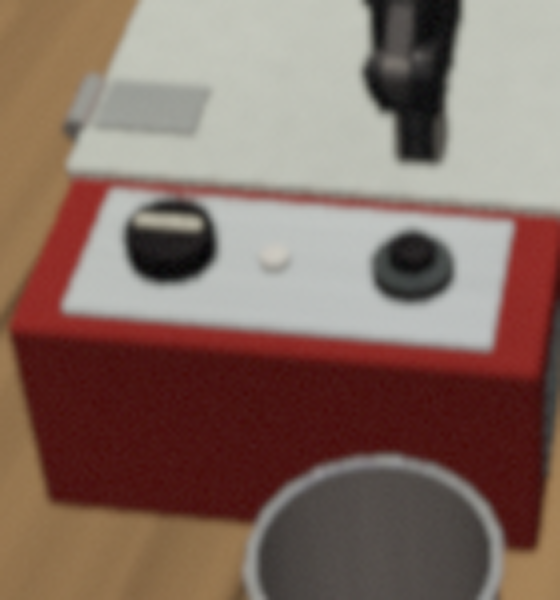

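View pics/top_b9.png

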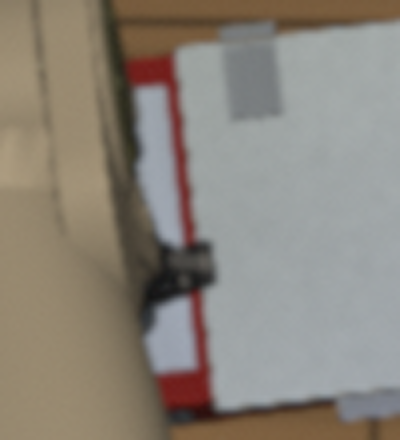

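```bash
python3 -m inch '[[[0,0,0,-8],[0,0,0,-16],[0,0,0,-20],[0,0,0,-20]]]'; python3 - <<'E'
from h import *
here(); s=env.get_state()
print("tip",proj("top",s["tcp_pos"]),proj("side",s["tcp_pos"]))
obs=[("top",tc(119,313)),("side",np.array([262.5,241.2]))]
r=least_squares(lambda X:np.concatenate([proj(n,X)-uv for n,uv in obs]),[.53,.17,.15]);print(r.x,W(p,(-.055,.178,.15)),r.fun)
c,sn=np.cos(p[2]),np.sin(p[2])
print((RT(s).T@(np.array([*r.x[:2],.17])-s["tcp_pos"])*1000).round(1)); go(-.055,.178,.17)
E
```

```text
clock: 12.35
tcp_pos: [0.529, 0.1621, 0.1989]
orientation: [0.179, -0.171, 0.686, -0.684]
wrist_force: [0.2, 0.7, 0.2]
finger_gap: 0.0005
clock 12.35 washer [-0.0554  0.1694  0.1989] F [0.2 0.7 0.2] q [ 0.15  0.27 -0.09  1.2   0.    2.79] gap 0.0
tip [232.73968434 204.45253002] [263.82438376 217.35748783]
[0.53030853 0.16933081 0.14890172] [0.528231   0.17065069 0.15      ] [-0.06507544 -0.48381035  0.33060398  0.06942781]
[-4.3 29.  -5.7]
target [0.528 0.171 0.17 ] r 0.555 tool shift [-3.1 29.  -7.9]
```

```bash
python3 -m inch '[[[-3.5,0,-7,0],[-3.5,20,-7,0],[-3.5,40,-7,0],[-3.5,44,-7,0],[-3.5,44,-7,0]]]'; python3 - <<'E'
from h import *
here()
import cv2
for n,(x0,x1,y0,y1) in (("side",(160,300,180,330)),):
    cv2.imwrite(f"pics/{n}_b10.png",cv2.resize(env.read_camera(n)[y0:y1,x0:x1],None,fx=4,fy=4,interpolation=cv2.INTER_CUBIC))
E
```

```text
clock: 12.85
tcp_pos: [0.5285, 0.1715, 0.1546]
orientation: [0.179, -0.172, 0.686, -0.684]
wrist_force: [0.3, 0.6, 0.2]
finger_gap: -0.0003
clock 12.85 washer [-0.0546  0.1788  0.1546] F [0.3 0.6 0.2] q [ 0.17  0.3  -0.16  1.1   0.    2.81] gap -0.0
```

View pics/side_b10.png

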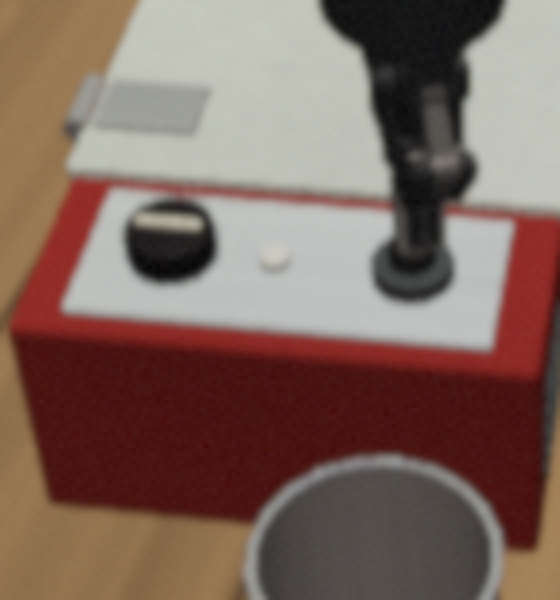

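Over the button (crop pixel 412,245). Press in small steps, watching the force.

```bash
python3 -m inch '[[[0,2,0,0],[0,4,0,0],[0,6,0,0],[0,8,0,0],[0,8,0,0]]]'; python3 -c "
from h import *
here()"; python3 -m inch '[[[0,2,0,0],[0,4,0,0],[0,4,0,0]]]';python3 -c "
from h import *
here()"
```

```text
clock: 13.4
tcp_pos: [0.5299, 0.1718, 0.1477]
orientation: [0.18, -0.171, 0.686, -0.684]
wrist_force: [0.7, 0.4, 3.4]
finger_gap: -0.0002
clock 13.4 washer [-0.0532  0.1789  0.1477] F [0.7 0.4 3.4] q [ 0.17  0.31 -0.17  1.08  0.    2.81] gap -0.0
clock: 13.7
tcp_pos: [0.53, 0.1718, 0.1458]
orientation: [0.181, -0.171, 0.686, -0.684]
wrist_force: [-4.3, -0.4, 17.8]
finger_gap: -0.0003
clock 13.7 washer [-0.0531  0.1788  0.1458] F [-4.3 -0.4 17.8] q [ 0.17  0.31 -0.18  1.07  0.    2.81] gap -0.0
```

```bash
python3 -m inch '[[[0,2,0,0],[0,2,0,0],[0,2,0,0]]]';python3 -c "
from h import *
here()"; python3 -m inch '[[[0,-5,0,0],[0,-8,0,0],[0,-9,0,0]]]';python3 -c "
from h import *
here()"; python3 -m inch '[[[0,-1,0,0],[0,-2,0,0],[0,-2,0,0]]]';python3 -c "
from h import *
here()"
```

```text
clock: 14.0
tcp_pos: [0.53, 0.1718, 0.1456]
orientation: [0.181, -0.17, 0.686, -0.684]
wrist_force: [-7.9, -2.2, 28.1]
finger_gap: -0.0001
clock 14.0 washer [-0.0531  0.1789  0.1456] F [-7.9 -2.2 28.1] q [ 0.17  0.31 -0.18  1.07  0.    2.81] gap -0.0
clock: 14.3
tcp_pos: [0.5298, 0.1717, 0.1506]
orientation: [0.18, -0.171, 0.686, -0.684]
wrist_force: [1.7, 0.2, 1.9]
finger_gap: 0.0001
clock 14.3 washer [-0.0533  0.1788  0.1506] F [1.7 0.2 1.9] q [ 0.17  0.3  -0.17  1.09  0.    2.81] gap 0.0
clock: 14.6
tcp_pos: [0.5289, 0.1716, 0.1517]
orientation: [0.179, -0.172, 0.686, -0.684]
wrist_force: [1.7, -0.1, 1.6]
finger_gap: -0.0002
clock 14.6 washer [-0.0542  0.1788  0.1517] F [ 1.7 -0.1  1.6] q [ 0.17  0.3  -0.16  1.09  0.    2.81] gap -0.0
```

```bash
python3 -m inch '[[[0,-10,0,0],[0,-40,0,0],[0,-80,0,0],[0,-120,0,0],[0,-120,0,0],[0,-120,0,0]]]'; python3 - <<'E'
from h import *
here()
from ov import overlay
overlay(p,"b11",by=.007,a=0,fresh=True)
E
```

```text
clock: 15.2
tcp_pos: [0.5282, 0.1709, 0.2732]
orientation: [0.18, -0.171, 0.686, -0.684]
wrist_force: [-0.6, 0.5, -0.8]
finger_gap: 0.0001
clock 15.2 washer [-0.055   0.1783  0.2732] F [-0.6  0.5 -0.8] q [0.17 0.26 0.07 1.37 0.   2.81] gap 0.0
```

View pics/side_b11.png

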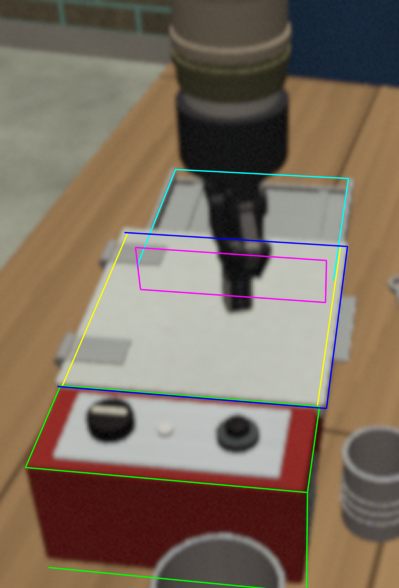

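The lid outline matches the shut position, the button is back up at crop pixel (237,425), and the tins have not moved. The arm is clear of everything, so I'm handing in.

```bash
python3 -c "
from workcell import env
print(env.hand_in())"
```

```text
the job is handed in; nothing more can be done
None
```

The wash is started and the job is handed in, at about 15 s on the robot's clock; the hand-in gave no verdict.

- **Basket:** I pushed it with closed fingers until it stopped against the end wall at about 24 N. After I backed off, the camera picture matched the outline of the basket at home.
- **Lid:** I brought it down along its arc at about 0.6 rad/s and pressed it shut. The fingertips ended at z = 0.134 m under about 35 N, and the picture matched the shut outline, also after the button press.
- **Start button:** I pressed it to its stop at 28 N. While I raised the fingertips 5–6 mm, the wrist sensor still read 1.6–1.9 N, so it travelled at least about 5 mm. The last picture shows it back up.
- **Last checks:** The arm stood clear above the console with no real contact force. The part of the tins in that picture looked unmoved. The wrench was mostly outside the frame, so I did not check it, but the arm never went near it.
- **Limits of these checks:** I had no direct reading of the lid angle, the button travel or the basket position. My washer position from the images was good to about 2 mm. During the move to the console the last joint reached its 3.14 rad limit; I turned the tool back before pressing.

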